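# Load a wire spool on the pay-off bracket and hold its spindle down for the clip

## Task

Load the green wire spool on the blue pay-off bracket: lift the spool straight up off its dowel on the rack, slide it in under the bracket's upper arm and stand it on the lower strap, in line with the two bushes. Then take the black-knobbed spindle out of the timber block, thread it down through the upper bush, the spool's bore and the lower bush, and press it right down against the spring so that its clip groove shows below the lower bush. Finish still gripping the knob and holding the spindle pressed down, ready for the clip to be fitted; leave the red spool, the fixings box and the tape measure where they are.

Things in the scene. Friction and masses are not known exactly. Their poses are not given: they have to be found in the camera images.
- spool_green: Wire spool with green wire and black flanges (a green ring on top), 60 mm diameter, 24 mm high, axis upright (its z), with an 18 mm bore right through; 0.12 kg. Origin: centre of its underside. It stands on the rack over one of the two 12 mm dowels (either one). Take it across the flanges
- spool_red: The same kind of spool with red wire, over the other dowel; leave it there. Origin: centre of its underside
- rack: Plywood board 90 x 220 x 15 mm fixed to the bench, with two upright 12 mm dowels at y = -65 and +65 mm of its own frame, whose tops are 60 mm above the bench (45 mm above the board). Origin: centre of its underside; long side along its y
- bracket: Blue steel pay-off bracket bolted down, C-shaped from the side, mouth to its -x (the robot). Origin: on the vertical axis of both bushes, at bench level. Base plate x -53 to 77, y -45 to 45 mm, 6 mm thick; spine at x 44 to 50. Lower strap 48 mm wide, round end at x -24 mm, top at height 50 mm. Upper arm 30 mm wide, round end at x -15 mm, height 83 to 89 mm: 33 mm between them for the spool
- lower_bush (a point): Centre of the lower bush (12 mm bore) at the strap's top, 50 mm above the bench; axes as the bracket's
- lower_exit (a point): Centre of the lower end of the lower bush (39 mm above the bench); axes as the bracket's
- upper_bush (a point): Centre of the upper bush (12 mm bore) at the arm's underside, 83 mm above the bench; axes as the bracket's
- spring_cap (a joint): Travel (m) of the steel spring cap, a ring of 26 mm diameter with a 13 mm hole that stands on a coil spring above the upper bush; 0 = up, 0.006 = pressed fully down (hard stop). The spring pushes up with 2.5 N at 0 and 5.5 N at 0.006, and lifts the spindle again if it is let go
- cap_top (a point): Centre of the spring cap's top face, 103 mm above the bench when up, 97 mm when fully pressed; the spindle's knob lands on it
- spindle: Spindle: steel shaft of 10 mm diameter, 70 mm long, with a tapered nose (5 mm at the tip, full diameter after 6 mm), under a black fluted knob of 24 mm diameter and 26 mm height; 0.09 kg. Origin: centre of the nose's tip; z points along the shaft to the knob. At the start it hangs upright in the block, the knob's underside on the block's top
- spindle_knob (a point): Centre of the spindle's knob, 83 mm above the tip
- spindle_groove (a point): Centre of the clip groove turned in the shaft, 8 mm above the tip
- block: Timber block 46 x 46 mm on a 78 x 78 mm foot, fixed to the bench, top 80 mm above the bench, with a 14 mm upright hole, 72 mm deep, that holds the spindle. Origin: centre of its underside
- fix_box: Small card box of fixings, 60 x 90 x 45 mm, a bystander. Origin: centre of its underside
- tape_measure: Yellow pocket tape measure, 36 x 89 x 65 mm, a bystander. Origin: centre of its underside
Things that resemble listed ones, but are neither listed nor needed, are in the scene too. What is shaped like the spool_green but purple is not meant. Of the things that look like the bracket, the larger one is meant.

How it is judged:
By the outcome, as a careful person would: the job done as asked, in the order asked, and still so for the second after the job is handed in, while the arm keeps its last pose, push and grip.
It also fails if it takes over 51 s, if anything falls off the work surface, if the arm or the gripper's body presses on something with over 40 N, if the wrist force passes 120 N, or if a joint passes its speed limit or range.

## Robot

A 7-joint arm with a two-finger parallel gripper is mounted at the origin on a cart in front of the work surface, level with it; the furniture and walls round the work are solid. World frame = base frame: x ahead of the robot, y to its left, z up, the work surface at z = 0. Lengths are in mm, angles in rad, forces in N, time in s.
With the tool pointing down it reaches from about 400 to 900 mm from the base axis. Payload 5.6 kg.
Tool frame: the origin (TCP) lies at the very end of the fingers, on their centre line; the grasp point (between the pads) lies 19 mm behind it (grip_point_offset is the distance from the TCP to the grasp point, in mm); z points along the fingers, y is the line along which they close (so a half turn about z gives the same grasp; the last joint's range is limited). The gripper opens to 92 mm and grips with 3 to 60 N. Pads are 20 mm wide; open, the fingers measure 128 mm over their backs; the gripper's body (75 mm by 189 mm) begins 69 mm behind the grasp point.
Start: joints at [-1.227, 0.468, -0.012, 1.603, 0.006, 1.071, -0.056], TCP at [245.238, 601.969, 214.592] pointing down, gripper open.
Joint ranges: [-2.53, 2.53], [-0.31, 2.02], [-1.57, 1.55], [0.28, 2.44], [-1.29, 4.43], [0.15, 1.84], [-2.92, 2.92]. Speed limits (rad/s): [2.57, 2.57, 3.14, 3.14, 3.14, 3.14, 3.14].

## Interface

Orientations are given as a unit quaternion [w, x, y, z].
In Python, from rig import state, snapshot, camera_params, hand_in, find_in, cut_out, pinpoint, grip_point_offset gives the robot as it stands.
- The arm moves only by the tool play_rows, never from a script. Its argument "plan" is a list that holds one entry, the list of rows, each a list of 7 numbers: the turn, a rotation vector about the tool's x, y, z in degrees, then the shift along the tool's x, y, z in m, then the finger opening in m, from 0 to 0.0919. In form: [[[wx, wy, wz, dx, dy, dz, gripper], ...]]. A call has 1 to 5 rows; each row shifts and turns the commanded pose from where the row before left it, along the tool's axes as they then stand; what a row does not reach is not made up. A row lasts 1/12 s, in which the tool goes at most 41.7 mm and 7.16 degrees, less where a joint would pass 70% of its speed; a pose out of reach is approached as far as the arm can. A call is refused whole if a number of a shift passes 0.0417 or a number of a turn 7.16, either way. A call with a gripper value outside its range is refused whole. The fingers move at their own pace and stop on an object; the grip force is fixed at half the most. Time passes only in rows, so rows that do not move let the fingers close. It gives the time, the measured TCP pose, the force, the opening and the grip force at its end, in the units of the state.
- state(): the state, without advancing time (a new reading comes with each control period).
- snapshot(name): name is "scene" or "top" or "wrist"; returns the picture (384x512x3 uint8, blue, green, red); there is no depth.
- camera_params(name): a dict with "camera_matrix" (3x3 intrinsics, pixels), "R" (3x3) and "t" (3): a world point X has camera coordinates R X + t; the wrist camera has in their place "T_tool_cam" (4x4, takes a point from camera to tool coordinates, whose origin is the TCP and whose axes are the flange's). Camera axes: x right, y down, z forward; pixel columns grow to the right and rows downward; lengths in mm; the calibration is good to about 2 mm. The wrist camera is an equidistant fisheye: a pixel r from the principal point sees the ray r / f radians off the axis. A picture is of the moment at which its call begins: read the wrist's pose just before it. camera_params takes no time and is no camera call.
- hand_in(): hands the job in; it is judged then, once.
Trained networks look in the newest picture that a camera, given by its name, has taken for a name from the list of things; names that differ only in an ending like _2 or _b are one class to them, and where a whole thing is asked for, a point or a joint stands for the part that bears it (a point fixed in the world has none). Each returns a list of dicts, best first, with "p" (0 to 1); they miss things now and then, are a little off and sometimes report something else, mostly with a low value. They report only what shows in the picture. A call takes as long as a camera call. They do not tell look-alikes from the thing itself.
- find_in(camera, name): "box" ([centre column, centre row, width, height] as shares, 0 to 1, of the picture: columns of its width, rows of its height, round what is visible of it).
- cut_out(camera, name): "mask" (384x512 bool, what is visible of it) and "box" ([centre column, centre row, width, height] as shares, 0 to 1, of the picture: columns of its width, rows of its height, round what is visible of it).
- pinpoint(camera, name): "location" ([row, column] as shares, 0 to 1, of the picture: columns of its width, rows of its height: a listed point, or the origin of a listed thing).
The state is a dict: "t": time; "qpos": joint angles; "joint_vel": joint speeds; "effort": joint torques, N m; "ee_pos": TCP position; "tcp_rot": TCP orientation; "force": force on the tool from outside, world axes, zero at the start; "torque": the same for the moment, N m; "opening": finger opening in mm; "gripper_force": force on a finger pad.
Only numpy, scipy, OpenCV 4.12 (cv2) and the standard library are available. Lean on these libraries where they do the work, as an engineer would, in place of code of your own. Each camera call takes 0.05 s, during which the arm holds its last target. There are 200 camera calls.

## Working session

There is one attempt and no reset: what is moved stays moved. The work goes in short steps, Python scripts to look and compute and a tool call to move; the robot and the scene stay as the last step left them, time stands still between calls to the robot, and variables do not carry over. Pictures are saved under pics/ and viewed, at most 12 in all, crops included, and the job is handed in when it is done.

Besides the shell and the picture viewer there is one more tool, called after "Call:" as a command line: name --argument value ..., lists and objects as JSON in quotes. play_rows: Moves the arm, as the interface text tells. Its arguments: {"type":"object","properties":{"plan":{"type":"array","items":{"type":"array","items":{"type":"array","items":{"type":"number"}}}}},"required":["plan"]}

```bash
ls; mkdir -p pics; python3 - <<'E'
from rig import *
import cv2,numpy as np
s=state();print(s['t'],s['ee_pos'],s['tcp_rot'],s['force'],s['opening'])
a=snapshot('scene');b=snapshot('top')
cv2.imwrite('pics/scene0.png',a);cv2.imwrite('pics/top0.png',b)
for c in('scene','top','wrist'):print(c,{k:np.round(v,4).tolist() for k,v in camera_params(c).items()})
for c in ('scene','top'):
  for n in ('spool_green','bracket','upper_bush','lower_bush','cap_top','spindle_knob','spindle','block','rack'):
    try:
      print(c,n,[(np.round(d['p'],2),round(d['location'][1]*512,1),round(d['location'][0]*384,1)) for d in pinpoint(c,n)][:4])
    except Exception as e:print(n,e)
print(state()['t'])
E
```

```text
pics
0.0 [245.04272764 601.41860872 213.67187432] [-1.00935651e-04  1.92209796e-01  9.81353486e-01 -8.48830665e-04] [-0.34541912 -0.47867994  0.55171251] 92.138225425227
scene {'camera_matrix': [[384.4224, 0.0, 257.1529], [0.0, 384.4224, 191.7302], [0.0, 0.0, 1.0]], 'R': [[0.6227, -0.7823, -0.0173], [-0.6064, -0.4684, -0.6426], [0.4946, 0.4106, -0.766]], 't': [-303.7115, 404.5157, 832.2454]}
top {'camera_matrix': [[420.5064, 0.0, 251.7264], [0.0, 420.5064, 189.3642], [0.0, 0.0, 1.0]], 'R': [[-0.0185, -0.9997, 0.0147], [-0.9892, 0.0161, -0.1459], [0.1457, -0.0172, -0.9892]], 't': [31.8277, 555.6553, 1093.6877]}
wrist {'camera_matrix': [[297.3186, 0.0, 258.0899], [0.0, 297.3186, 190.0257], [0.0, 0.0, 1.0]], 'T_tool_cam': [[-0.0007, -0.9634, -0.2682, 76.0344], [1.0, -0.0009, 0.0005, 0.4024], [-0.0007, -0.2682, 0.9634, -169.9274], [0.0, 0.0, 0.0, 1.0]]}
scene spool_green [(np.float64(0.92), 182.5, 218.5), (np.float64(0.86), 204.8, 185.6), (np.float64(0.74), 249.4, 199.3), (np.float64(0.27), 370.1, 225.1)]
scene bracket [(np.float64(0.97), 135.7, 202.6), (np.float64(0.96), 288.0, 225.1)]

[... 625 characters left out ...]
ol_green [(np.float64(0.87), 182.7, 206.4), (np.float64(0.86), 190.5, 254.0), (np.float64(0.55), 226.4, 188.0)]
top bracket [(np.float64(0.94), 285.7, 195.0), (np.float64(0.59), 132.2, 264.2)]
top upper_bush [(np.float64(0.82), 127.6, 267.0)]
top lower_bush [(np.float64(0.9), 128.9, 265.7), (np.float64(0.74), 285.9, 192.9)]
top cap_top [(np.float64(0.73), 356.4, 213.9), (np.float64(0.55), 127.3, 267.2), (np.float64(0.54), 292.1, 189.9)]
top spindle_knob [(np.float64(0.44), 362.0, 215.0), (np.float64(0.32), 207.0, 138.2)]
top spindle [(np.float64(0.56), 288.1, 192.1), (np.float64(0.52), 358.8, 214.2)]
top block [(np.float64(0.89), 354.0, 216.6)]
top rack [(np.float64(0.96), 159.7, 211.1)]
1.0
```

```bash
cd pics; python3 -c "
import cv2,numpy as np
cv2.imwrite('both.png',cv2.resize(np.vstack([cv2.imread('scene0.png'),cv2.imread('top0.png')]),None,fx=.78,fy=.78))"
```

```text
(no output)
```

View pics/scene0.png

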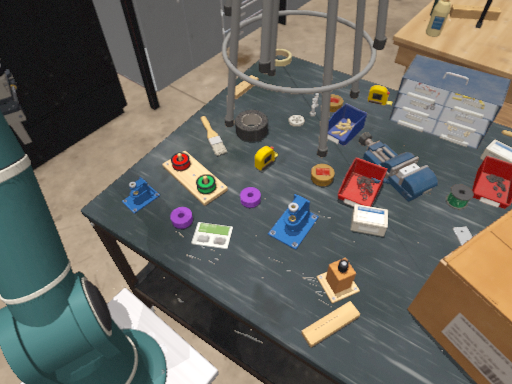

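View pics/top0.png

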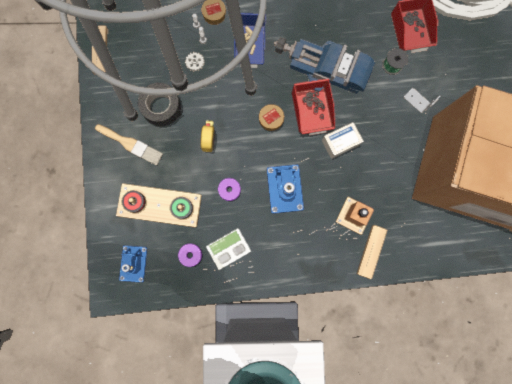

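The scene view shows the green spool on the rack at about (205,184), the large bracket at (292,222) and the knob at (344,265). In the top view they are at (181,207), (286,190) and (363,212). Purple rings and a small bracket are decoys.

```bash
cat > h.py <<'E'
from rig import *
import numpy as np,cv2
from scipy.spatial.transform import Rotation as Ro
P={c:camera_params(c) for c in('scene','top','wrist')}
def proj(c,X):
    p=P[c];Y=np.asarray(X)@p['R'].T+p['t'];q=Y@p['camera_matrix'].T;return q[...,:2]/q[...,2:]
def ray(c,uv,s=None):
    p=P[c];K=p['camera_matrix']
    d=np.array([(uv[0]-K[0,2])/K[0,0],(uv[1]-K[1,2])/K[1,1],1.])
    if c!='wrist': R=p['R'];return -R.T@p['t'],R.T@d/np.linalg.norm(d)
    r=np.hypot(d[0],d[1]);d=np.array([d[0]/r*np.sin(r),d[1]/r*np.sin(r),np.cos(r)]) if r>1e-9 else np.array([0,0,1.])
    T=P['wrist']['T_tool_cam'];R=tool(s);return R@T[:3,3]+s['ee_pos'],R@T[:3,:3]@d
def tool(s): return Ro.from_quat(s['tcp_rot'],scalar_first=True).as_matrix()
def tri(rays):
    A=sum(np.eye(3)-np.outer(d,d) for o,d in rays);b=sum((np.eye(3)-np.outer(d,d))@o for o,d in rays)
    x=np.linalg.solve(A,b);return x,[np.linalg.norm((np.eye(3)-np.outer(d,d))@(x-o)) for o,d in rays]
def plane(r,z): o,d=r;return o+d*(z-o[2])/d[2]
def wproj(X,s):
    T=P['wrist']['T_tool_cam'];R=tool(s);Y=T[:3,:3].T@(R.T@(np.asarray(X)-s['ee_pos'])-T[:3,3])
    K=P['wrist']['camera_matrix'];h=np.hypot(Y[0],Y[1]);a=np.arctan2(h,Y[2])
    return np.array([K[0,2]+K[0,0]*a*Y[0]/h,K[1,2]+K[0,0]*a*Y[1]/h])
def yaw(s): R=tool(s);return np.degrees(np.arctan2(R[1,1],R[0,1]))  # heading of tool y
E
python3 - <<'E'
from h import *
for n,a,b in [('spool',(204.8,185.6),(182.7,206.4)),('red?',(182,160),(133,202)),('bracket',(288,225.1),(285.7,195)),('upper',(296.6,210.6),(288,190)),('lower',(290,219.2),(285.9,192.9)),('captop',(297.5,203),(289,187.5)),('knob',(344.6,266.9),(362,215)),('block',(338.1,283.4),(354,216.6))]:
    x,e=tri([ray('scene',a),ray('top',b)]);print(n,x.round(1),np.round(e,1))
for c in('scene','top'):
    im=cv2.imread(f'pics/{c}0.png');h=cv2.cvtColor(im,cv2.COLOR_BGR2HSV)
    m=cv2.inRange(h,(100,120,60),(125,255,255))
    n,l,st,ce=cv2.connectedComponentsWithStats(m)
    for i in range(1,n):
        if st[i,4]>300: 
            pts=np.argwhere(l==i)[:,::-1].astype(np.float32)
            print(c,st[i],ce[i].round(1)); 
            if c=='top':
                b=cv2.boxPoints(cv2.minAreaRect(pts));print([plane(ray('top',q),6)[:2].round(0).tolist() for q in b])
big=lambda f:cv2.resize(f,None,fx=4,fy=4,interpolation=cv2.INTER_CUBIC)
s=cv2.imread('pics/scene0.png');t=cv2.imread('pics/top0.png')
A=big(s[180:300,265:365]);B=big(t[150:245,262:382][:,:100])
A2=np.zeros((480,800,3),np.uint8);A2[:,:400]=A;A2[:380,400:]=B;cv2.imwrite('pics/zoom.png',A2)
E
```

```text
spool [511.4 213.6  21.2] [4.9 4.9]
red? [530.4 339.2  36.1] [3.5 3.5]
bracket [539.5 -69.   29.7] [1.7 1.7]
upper [550.7 -75.7  86.2] [6.5 6.5]
lower [543.7 -69.   51.7] [0.4 0.4]
captop [552.6 -75.2 116.1] [6.3 6.3]
knob [ 480.4 -261.    94.3] [4.5 4.5]
block [ 481.5 -260.2    9.5] [1.8 1.8]
scene [329 105  37  40 613] [348.2 121.3]
scene [402 174  35  27 338] [416.  185.9]
scene [122 177  38  36 611] [140.3 195.7]
scene [ 268  194   51   55 1232] [294.2 223.3]
top [ 267  165   36   48 1208] [284.4 188.6]
[[622.0, -20.0], [631.0, -110.0], [502.0, -120.0], [493.0, -31.0]]
top [120 246  27  36 675] [133.6 263. ]
[[322.0, 382.0], [415.0, 375.0], [407.0, 309.0], [314.0, 317.0]]
```

View pics/zoom.png

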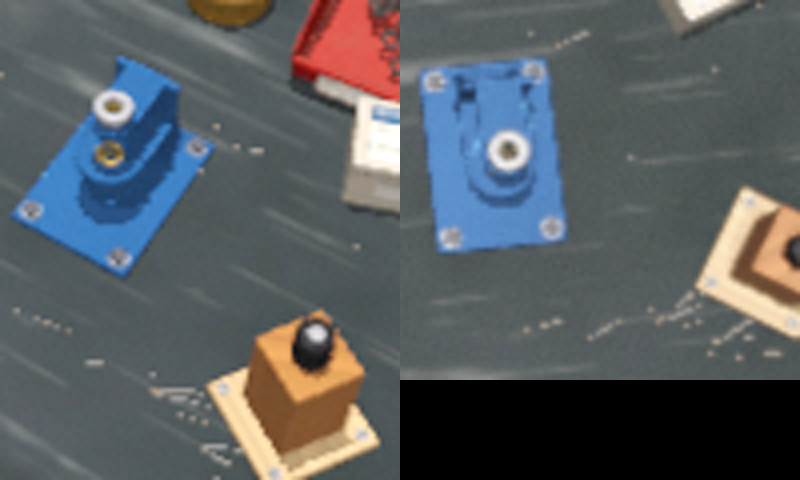

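Bracket: base-plate rectangle 130 x 90 mm, heading ≈5°, so the axis is near (550,-71). I'll turn the tool to match that heading first.

Call:
play_rows --plan '[[[0,0,-6.8,0,0,0,0.0919],[0,0,-6.8,0,0,0,0.0919],[0,0,-6.8,0,0,0,0.0919],[0,0,-6.8,0,0,0,0.0919],[0,0,0,0,0,0,0.0919]]]'

```text
t: 1.42
ee_pos: [245.3, 601.9, 214.6]
tcp_rot: [-0.0, -0.045, 0.999, 0.0]
force: [-0.0, 0.4, -0.1]
opening: 92.1
gripper_force: 0.0
```

```bash
cat >> h.py <<'E'
def to(G,s=None,head=None):
    s=s or state();R=tool(s)
    print('t %.2f'%s['t'],'pos',s['ee_pos'].round(1) if hasattr(s['ee_pos'],'round') else np.round(s['ee_pos'],1),'yaw %.2f'%yaw(s),'tilt',np.round(R[:,2],3),'F',np.round(s['force'],1),'open %.1f'%s['opening'])
    print(' -> tool shift mm',np.round(R.T@(np.asarray(G)-s['ee_pos']),1))
E
python3 - <<'E'
from h import *
to([511,213,180])
print(tri([ray('scene',(293.3,206.7)),ray('top',(288.75,187.5))]),tri([ray('scene',(344.5,263)),ray('top',(363,212))]))
print([plane(ray('top',q),z) for q,z in [((288.75,187.5),103),((363,212),106),((181,207.5),39)]])
print([plane(ray('scene',q),z) for q,z in [((293.3,206.7),103),((292.2,218),50),((344.5,263),106),((206,183.5),39)]])
E
```

```text
t 1.42 pos [245.3 601.9 214.6] yaw 95.20 tilt [-0.  0. -1.] F [-0.   0.4 -0.1] open 92.1
 -> tool shift mm [-229.4 -411.4   34.5]
(array([550.60971017, -71.69327497, 101.68215014]), [np.float64(0.3048186684607166), np.float64(0.3048186684606715)]) (array([ 485.43124213, -259.13463591,  104.14349486]), [np.float64(1.8736463519666342), np.float64(1.8736463519665527)])
[array([550.1931462 , -71.33300356, 103.        ]), array([ 484.01989017, -257.12206333,  106.        ]), array([510.36886529, 212.37984444,  39.        ])]
[array([549.97600458, -72.41534985, 103.        ]), array([551.97316728, -70.92743987,  50.        ]), array([ 485.82991867, -260.70895607,  106.        ]), array([505.94664504, 207.14080765,  39.        ])]
```

Call:
play_rows --plan '[[[0,0,0,-0.019,-0.034,0,0.0919],[0,0,0,-0.019,-0.034,0,0.0919],[0,0,0,-0.019,-0.034,0,0.0919],[0,0,0,-0.019,-0.034,0,0.0919],[0,0,0,-0.019,-0.034,0,0.0919]]]'

```text
t: 1.83
ee_pos: [355.6, 439.4, 214.7]
tcp_rot: [0.0, -0.042, 0.999, 0.0]
force: [0.9, 0.6, -0.3]
opening: 91.9
gripper_force: 0.0
```

Call:
play_rows --plan '[[[0,0,0,-0.019,-0.034,0,0.0919],[0,0,0,-0.019,-0.034,0,0.0919],[0,0,0,-0.019,-0.034,0,0.0919],[0,0,0,-0.019,-0.034,0,0.0919],[0,0,0,-0.019,-0.034,0,0.0919]]]'

```text
t: 2.25
ee_pos: [465.2, 278.3, 215.0]
tcp_rot: [0.0, -0.042, 0.999, 0.0]
force: [-0.1, 0.0, 0.7]
opening: 92.1
gripper_force: 0.0
```

Call:
play_rows --plan '[[[0,0,0,-0.019,-0.035,0.02,0.0919],[0,0,0,-0.019,-0.035,0.015,0.0919],[0,0,0,0,0,0,0.0919],[0,0,0,0,0,0,0.0919]]]'

```text
t: 2.58
ee_pos: [507.2, 213.7, 180.4]
tcp_rot: [-0.001, -0.04, 0.999, -0.001]
force: [-0.6, 1.1, -0.1]
opening: 92.1
gripper_force: 0.0
```

```bash
python3 - <<'E'
from h import *
s=state();to([510,212,100],s)
a=snapshot('wrist');cv2.imwrite('pics/w1.png',a)
for d in cut_out('wrist','spool_green')[:3]:
    m=d['mask'];n,l,st,ce=cv2.connectedComponentsWithStats(m.astype(np.uint8))
    i=1+st[1:,4].argmax();c,ax,an=cv2.fitEllipse(np.argwhere(l==i)[:,::-1].astype(np.float32)) if 0 else (None,None,None)
    print(d['p'],st[i],ce[i],plane(ray('wrist',ce[i],s),30))
for d in pinpoint('wrist','spool_green')[:3]:
    u=(d['location'][1]*512,d['location'][0]*384);print(d['p'],u,plane(ray('wrist',u,s),15))
h=cv2.cvtColor(a,cv2.COLOR_BGR2HSV);m=cv2.inRange(h,(45,100,50),(85,255,255))
n,l,st,ce=cv2.connectedComponentsWithStats(m)
for i in range(1,n):
    if st[i,4]>200:
        k,_=cv2.findContours((l==i).astype(np.uint8),cv2.RETR_EXTERNAL,cv2.CHAIN_APPROX_NONE)
        e=cv2.fitEllipse(k[0]);print(st[i],e,plane(ray('wrist',e[0],s),39))
for z in(15,39):print(z,wproj([510,212,z],s))
E
```

```text
t 2.58 pos [507.2 213.7 180.4] yaw 94.55 tilt [-0.001 -0.001 -1.   ] F [-0.6  1.1 -0.1] open 92.1
 -> tool shift mm [-2.8 -1.8 80.4]
0.96 [ 232  154   55   56 2176] [259.20909926 181.79503676] [510.85810126 215.72153909  30.        ]
0.81 [ 130  186   49   48 1703] [152.94832648 207.9389313 ] [552.34177148  92.21028098  30.        ]
0.81 [ 221   41   55   54 2218] [248.20423805  66.88277728] [386.37542496 194.15533685  30.        ]
0.92 (257.9968, 180.7104) [513.37646703 214.55253229  15.        ]
0.9 (154.2144, 205.7088) [554.8760074   88.57002119  15.        ]
0.76 (248.5248, 70.38719999999999) [388.24406277 194.15536482  15.        ]
[150  83  23  28 241] ((160.8652801513672, 95.951904296875), (17.10060691833496, 25.80055809020996), 37.84687805175781) [422.13342516 103.27966263  39.        ]
[ 238  163   45   42 1047] ((259.74713134765625, 183.59112548828125), (40.62322998046875, 43.63917541503906), 97.87252807617188) [510.585337   216.25789309  39.        ]
15 [256.02896084 177.71923947]
39 [255.86081406 182.76627087]
```

View pics/w1.png

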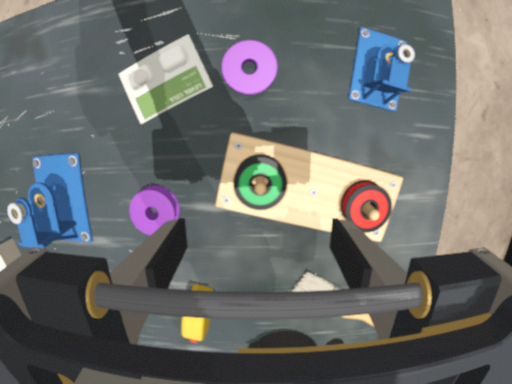

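Wrist view: green spool centred at (260,182), red at (367,205). The wrist and top cameras agree to about 3 mm, at (510.7,215). I'll descend and check again.

Call:
play_rows --plan '[[[0,0,0,-0.0035,0.001,0.04,0.0919],[0,0,0,0,0,0.04,0.0919],[0,0,0,0,0,0.02,0.0919],[0,0,0,0,0,0,0.0919],[0,0,0,0,0,0,0.0919]]]'

```text
t: 3.15
ee_pos: [509.0, 219.2, 81.1]
tcp_rot: [-0.001, -0.045, 0.999, -0.0]
force: [0.1, 0.2, 0.3]
opening: 92.0
gripper_force: 0.0
```

```bash
cat >> h.py <<'E'
def ell(im,lo,hi,near,mn=150):
    m=cv2.inRange(cv2.cvtColor(im,cv2.COLOR_BGR2HSV),lo,hi);n,l,st,ce=cv2.connectedComponentsWithStats(m)
    i=min((i for i in range(1,n) if st[i,4]>mn),key=lambda i:np.hypot(*(ce[i]-near)))
    k,_=cv2.findContours((l==i).astype(np.uint8),cv2.RETR_EXTERNAL,cv2.CHAIN_APPROX_NONE);return cv2.fitEllipse(max(k,key=len))
E
python3 - <<'E'
from h import *
s=state();to([510.7,215,18],s)
a=snapshot('wrist');cv2.imwrite('pics/w2.png',a)
e=ell(a,(45,100,50),(85,255,255),wproj([510.7,215,39],s));print(e,wproj([510.7,215,39],s))
r2=ray('wrist',e[0],s)
s1=dict(ee_pos=np.array([507.2,213.7,180.4]),tcp_rot=s['tcp_rot'])
r1=ray('wrist',(259.75,183.6),s1)
print(tri([r1,r2]),tri([r2,ray('top',(181,207.5))]),plane(r2,39))
E
```

```text
t 3.15 pos [509.  219.2  81.1] yaw 95.14 tilt [-0.001 -0.    -1.   ] F [0.1 0.2 0.3] open 92.0
 -> tool shift mm [-1.4 -4.3 63.1]
((252.17034912109375, 213.1343231201172), (57.70108413696289, 60.94832992553711), 96.35437774658203) [251.54273022 212.96025076]
(array([509.56285904, 215.92695972,  42.6342358 ]), [np.float64(0.48977760475032067), np.float64(0.4897776047502785)]) (array([511.51094457, 214.28577597,  34.90687179]), [np.float64(1.4415089222889093), np.float64(1.4415089222888238)]) [510.79726087 215.48575547  39.        ]
```

Call:
play_rows --plan '[[[0,0,0,-0.002,-0.0035,0.03,0.0919],[0,0,0,0,0,0.023,0.0919],[0,0,0,0,0,0,0.0919],[0,0,0,0,0,0,0.0919]]]'

```text
t: 3.53
ee_pos: [512.6, 215.1, 29.5]
tcp_rot: [0.0, -0.044, 0.999, 0.0]
force: [0.4, 1.0, 0.2]
opening: 92.1
gripper_force: 0.0
```

```bash
python3 - <<'E'
from h import *
to([510.8,215.5,18.5])
E
```

```text
t 3.53 pos [512.6 215.1  29.5] yaw 95.05 tilt [ 0.001  0.001 -1.   ] F [0.4 1.  0.2] open 92.1
 -> tool shift mm [ 1.8  0.5 11. ]
```

Call:
play_rows --plan '[[[0,0,0,0.0015,0.0005,0.01,0.0919],[0,0,0,0,0,0,0.0919],[0,0,0,0,0,0,0.04],[0,0,0,0,0,0,0.04],[0,0,0,0,0,0,0.04]]]'

```text
t: 3.95
ee_pos: [511.1, 215.0, 18.9]
tcp_rot: [0.001, -0.044, 0.999, 0.0]
force: [0.5, -0.3, -0.3]
opening: 74.1
gripper_force: 0.0
```

Call:
play_rows --plan '[[[0,0,0,0,0,0,0.04],[0,0,0,0,0,0,0.04],[0,0,0,0,0,0,0.04],[0,0,0,0,0,0,0.04]]]'

```text
t: 4.28
ee_pos: [510.8, 214.8, 18.5]
tcp_rot: [0.0, -0.044, 0.999, 0.0]
force: [-0.5, -0.6, 2.2]
opening: 58.4
gripper_force: 30.0
```

Call:
play_rows --plan '[[[0,0,0,0,0,-0.01,0.04],[0,0,0,0,0,-0.02,0.04],[0,0,0,0,0,-0.02,0.04],[0,0,0,0,0,-0.02,0.04],[0,0,0,0,0,0,0.04]]]'

```text
t: 4.7
ee_pos: [512.9, 215.8, 92.2]
tcp_rot: [0.003, -0.044, 0.999, 0.001]
force: [0.2, 1.3, -0.7]
opening: 58.5
gripper_force: 30.0
```

```bash
python3 - <<'E'
from h import *
s=state();to([460.5,-79.6,85],s);a=snapshot('wrist');cv2.imwrite('pics/w3.png',a)
b=snapshot('scene')
e=ell(a,(45,100,50),(85,255,255),wproj(s['ee_pos'],s));print(e,plane(ray('wrist',e[0],s),s['ee_pos'][2]+20.5))
cv2.imwrite('pics/m1.png',np.hstack([a[100:350,100:420],cv2.resize(b[100:260,100:320],(320,233))[:233] if 0 else cv2.resize(b[120:245,130:290],(320,250))]))
E
```

```text
t 4.70 pos [512.9 215.8  92.2] yaw 95.02 tilt [ 0.006  0.003 -1.   ] F [ 0.2  1.3 -0.7] open 58.5
 -> tool shift mm [  78.1 -289.6    6. ]
((258.0102233886719, 247.1053924560547), (73.28673553466797, 82.26730346679688), 90.2066650390625) [511.7257295  216.20263695 112.67036839]
```

View pics/m1.png

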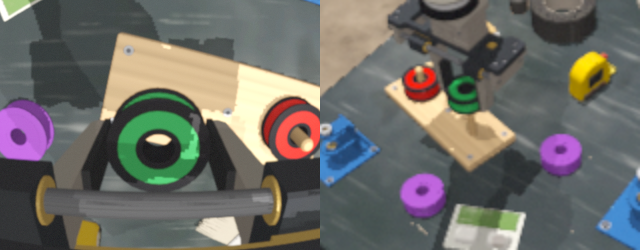

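The spool is lifted clear of the dowel and is level in the fingers. Next I'll move to the bracket's mouth.

Call:
play_rows --plan '[[[0,0,0,0.01,-0.036,0,0.04],[0,0,0,0.01,-0.036,0,0.04],[0,0,0,0.01,-0.036,0,0.04],[0,0,0,0.01,-0.036,0,0.04],[0,0,0,0.01,-0.036,0,0.04]]]'

```text
t: 5.22
ee_pos: [474.9, 29.4, 87.0]
tcp_rot: [-0.001, -0.044, 0.999, -0.0]
force: [0.8, -1.5, -1.0]
opening: 58.2
gripper_force: 30.0
```

Call:
play_rows --plan '[[[0,0,0,0.01,-0.036,0,0.04],[0,0,0,0.01,-0.036,0,0.04],[0,0,0,0.008,-0.036,0,0.04],[0,0,0,0,0,0,0.04],[0,0,0,0,0,0,0.04]]]'

```text
t: 5.63
ee_pos: [456.8, -81.2, 87.2]
tcp_rot: [-0.001, -0.041, 0.999, -0.0]
force: [-1.0, 1.0, -1.1]
opening: 58.3
gripper_force: 30.0
```

```bash
python3 - <<'E'
from h import *
s=state();to([460.5,-79.6,58],s);a=snapshot('wrist');cv2.imwrite('pics/w4.png',a)
for n in('cap_top','upper_bush','lower_bush','bracket'):
  z={'cap_top':103,'upper_bush':83,'lower_bush':50,'bracket':0}[n]
  for d in pinpoint('wrist',n)[:2]:
    u=(d['location'][1]*512,d['location'][0]*384);print(n,round(d['p'],2),np.round(u,1),plane(ray('wrist',u,s),z).round(1))
print('expect cap',wproj([550.5,-71.7,103],s),'tcp',wproj(s['ee_pos'],s))
E
```

```text
t 5.63 pos [456.8 -81.2  87.2] yaw 94.73 tilt [-0.002 -0.    -1.   ] F [-1.   1.  -1.1] open 58.3
 -> tool shift mm [-3.9  1.3 29.2]
cap_top 0.57 [262.1 355.9] [548.7 -70.1 103. ]
upper_bush 0.6 [261.8 338.4] [549.3 -70.   83. ]
lower_bush 0.85 [261.  314.6] [551.4 -70.2  50. ]
expect cap [259.62328757 357.39501565] tcp [257.03741422 233.93723821]
```

View pics/w4.png

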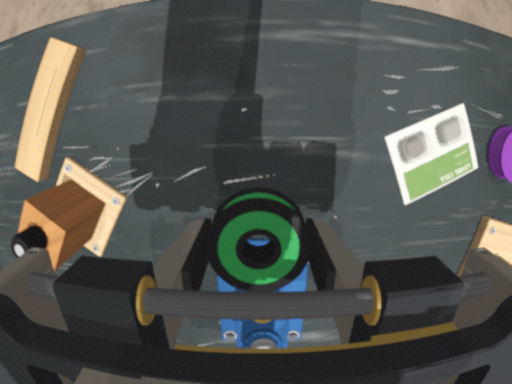

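The wrist picture shows the bracket's bushes at about (261,315–356), right in line ahead of the held spool. Detections give the axis as (550,-71), agreeing with the other cameras.

Call:
play_rows --plan '[[[0,0,0,-0.002,0.001,0.015,0.04],[0,0,0,-0.002,0,0.014,0.04],[0,0,0,0,0,0,0.04],[0,0,0,0,0,0,0.04],[0,0,0,0,0,0,0.04]]]'

```text
t: 6.3
ee_pos: [462.3, -77.0, 59.5]
tcp_rot: [0.0, -0.045, 0.999, 0.0]
force: [0.3, -0.0, -0.7]
opening: 58.4
gripper_force: 30.0
```

```bash
python3 - <<'E'
from h import *
s=state();to([550.5,-71,58],s)
a=snapshot('scene');s2=state();to([550.5,-71,58],s2)
cv2.imwrite('pics/sc2.png',cv2.resize(a[150:270,200:360],None,fx=4,fy=4,interpolation=cv2.INTER_CUBIC))
E
```

```text
t 6.30 pos [462.3 -77.   59.5] yaw 95.11 tilt [ 0.  0. -1.] F [ 0.3 -0.  -0.7] open 58.4
 -> tool shift mm [-88.4  -1.8   1.6]
t 6.35 pos [462.5 -77.2  59.8] yaw 95.08 tilt [ 0.001  0.    -1.   ] F [ 0.5  0.4 -1.1] open 58.5
 -> tool shift mm [-88.2  -1.6   1.8]
```

View pics/sc2.png

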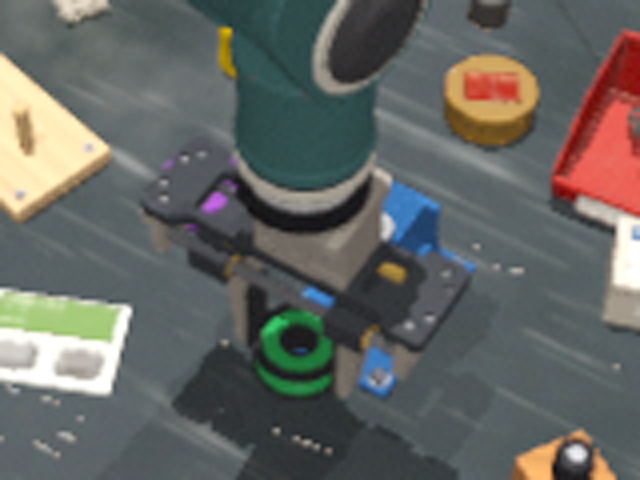

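The spool hangs ahead of the mouth, below the upper arm. I'll slide it in and watch the force.

Call:
play_rows --plan '[[[0,0,0,-0.013,-0.0005,0.001,0.04],[0,0,0,-0.013,-0.0005,0,0.04],[0,0,0,-0.012,-0.0005,0,0.04],[0,0,0,-0.01,0,0,0.04],[0,0,0,0,0,0,0.04]]]'

```text
t: 6.77
ee_pos: [512.5, -74.6, 59.0]
tcp_rot: [0.002, -0.044, 0.999, -0.0]
force: [0.2, -0.4, -1.6]
opening: 58.5
gripper_force: 30.0
```

Call:
play_rows --plan '[[[0,0,0,-0.012,0,0,0.04],[0,0,0,-0.012,0,0,0.04],[0,0,0,-0.01,0,0,0.04],[0,0,0,-0.006,0,0,0.04],[0,0,0,0,0,0,0.04]]]'

```text
t: 7.18
ee_pos: [550.9, -71.2, 58.4]
tcp_rot: [0.001, -0.044, 0.999, -0.0]
force: [0.4, -0.0, -1.4]
opening: 58.5
gripper_force: 30.0
```

Call:
play_rows --plan '[[[0,0,0,0,0,0,0.04],[0,0,0,0,0,0,0.04]]]'

```text
t: 7.35
ee_pos: [548.9, -71.5, 58.0]
tcp_rot: [-0.001, -0.044, 0.999, 0.0]
force: [-0.4, 1.0, -0.8]
opening: 58.8
gripper_force: 30.0
```

```bash
python3 - <<'E'
from h import *
s=state();to([550.5,-71,54],s)
E
```

```text
t 7.35 pos [548.9 -71.5  58. ] yaw 95.02 tilt [-0.001  0.    -1.   ] F [-0.4  1.  -0.8] open 58.8
 -> tool shift mm [-1.6  0.3  4. ]
```

Call:
play_rows --plan '[[[0,0,0,-0.0015,0.0005,0.0015,0.04],[0,0,0,0,0,0.0015,0.04],[0,0,0,0,0,0.0005,0.04],[0,0,0,0,0,0,0.04],[0,0,0,0,0,0,0.04]]]'

```text
t: 7.77
ee_pos: [551.2, -70.8, 54.6]
tcp_rot: [-0.0, -0.044, 0.999, 0.0]
force: [-0.1, 0.4, -2.3]
opening: 58.4
gripper_force: 30.0
```

Call:
play_rows --plan '[[[0,0,0,0,0,0.001,0.04],[0,0,0,0,0,0,0.04],[0,0,0,0,0,0,0.04]]]'

```text
t: 8.02
ee_pos: [551.3, -70.8, 53.7]
tcp_rot: [-0.0, -0.044, 0.999, 0.0]
force: [0.5, -0.3, -1.1]
opening: 58.6
gripper_force: 30.0
```

Call:
play_rows --plan '[[[0,0,0,0,0,0.0006,0.04],[0,0,0,0,0,0,0.04],[0,0,0,0,0,0,0.04]]]'

```text
t: 8.27
ee_pos: [551.4, -70.8, 53.5]
tcp_rot: [0.0, -0.044, 0.999, 0.0]
force: [-0.7, 0.6, 3.4]
opening: 58.5
gripper_force: 30.0
```

Call:
play_rows --plan '[[[0,0,0,0,0,0.0006,0.04],[0,0,0,0,0,0,0.04],[0,0,0,0,0,0,0.04]]]'

```text
t: 8.52
ee_pos: [551.4, -70.8, 53.4]
tcp_rot: [0.0, -0.044, 0.999, 0.0]
force: [-2.7, -0.0, 9.0]
opening: 58.8
gripper_force: 30.0
```

Call:
play_rows --plan '[[[0,0,0,0,0,-0.0008,0.04],[0,0,0,0,0,0,0.0919],[0,0,0,0,0,0,0.0919],[0,0,0,0,0,0,0.0919],[0,0,0,0,0,0,0.0919]]]'

```text
t: 8.93
ee_pos: [551.3, -70.7, 53.1]
tcp_rot: [-0.0, -0.044, 0.999, -0.0]
force: [1.1, -0.0, -0.3]
opening: 82.9
gripper_force: 0.0
```

Call:
play_rows --plan '[[[0,0,0,0,0,0,0.0919],[0,0,0,0,0,0,0.0919],[0,0,0,0,0,0,0.0919]]]'

```text
t: 9.18
ee_pos: [551.3, -70.8, 53.2]
tcp_rot: [-0.0, -0.044, 0.999, 0.0]
force: [0.6, -0.4, 0.6]
opening: 92.1
gripper_force: 0.0
```

Call:
play_rows --plan '[[[0,0,0,0,0,-0.02,0.0919],[0,0,0,0,0,-0.035,0.0919],[0,0,0,0,0,-0.035,0.0919],[0,0,0,0,0,-0.035,0.0919],[0,0,0,0,0,0,0.0919]]]'

```text
t: 9.6
ee_pos: [555.5, -71.3, 185.2]
tcp_rot: [0.006, -0.044, 0.999, -0.001]
force: [0.9, 0.3, -0.0]
opening: 91.7
gripper_force: 0.0
```

Call:
play_rows --plan '[[[0,0,0,0.016,-0.036,0,0.0919],[0,0,0,0.016,-0.036,0,0.0919],[0,0,0,0.016,-0.036,0,0.0919],[0,0,0,0.016,-0.036,0,0.0919],[0,0,0,0.018,-0.036,0,0.0919]]]'

```text
t: 10.02
ee_pos: [484.8, -258.6, 178.1]
tcp_rot: [0.0, -0.044, 0.999, -0.0]
force: [1.1, 0.1, -0.3]
opening: 92.0
gripper_force: 0.0
```

Call:
play_rows --plan '[[[0,0,0,0,0,0,0.0919],[0,0,0,0,0,0,0.0919],[0,0,0,0,0,0,0.0919]]]'

```text
t: 10.27
ee_pos: [485.4, -256.7, 177.9]
tcp_rot: [-0.0, -0.044, 0.999, 0.0]
force: [0.5, 0.9, -0.8]
opening: 91.9
gripper_force: 0.0
```

```bash
python3 - <<'E'
from h import *
s=state();to([485,-259,150],s);a=snapshot('wrist');b=snapshot('scene');cv2.imwrite('pics/w5.png',a);cv2.imwrite('pics/s5.png',b)
c=snapshot('top')
def show(cam,n,z):
  for d in pinpoint(cam,n)[:2]:
    u=(d['location'][1]*512,d['location'][0]*384);print(cam,n,round(d['p'],2),np.round(u,1),plane(ray(cam,u,s),z).round(1))
show('wrist','spindle_knob',93);show('wrist','block',0);show('scene','spool_green',50);show('top','spool_green',50)
print('expect knob top',wproj([485,-259,106],s), 'spool top scene',proj('scene',np.array([550.5,-71,74])))
im=np.zeros((480,800,3),np.uint8);im[:,:480]=cv2.resize(b[180:260,250:330],(480,480),interpolation=cv2.INTER_CUBIC)
u,v=wproj([485,-259,106],s).astype(int);u=np.clip(u,60,450);v=np.clip(v,60,320)
im[:320,480:]=cv2.resize(a[v-60:v+60,u-60:u+60],(320,320),interpolation=cv2.INTER_CUBIC);cv2.imwrite('pics/m5.png',im);print('wrist crop origin',u-60,v-60)
E
```

```text
t 10.27 pos [ 485.4 -256.7  177.9] yaw 95.02 tilt [-0.     0.001 -1.   ] F [ 0.5  0.9 -0.8] open 91.9
 -> tool shift mm [ 0.6 -2.2 27.9]
wrist spindle_knob 0.69 [255.2 194.4] [ 484.9 -258.7   93. ]
wrist block 0.68 [256.1 172.4] [ 484.8 -258.3    0. ]
scene spool_green 0.75 [180.8 220.5] [361.  161.8  50. ]
scene spool_green 0.7 [251.  200.5] [530.8  55.3  50. ]
top spool_green 0.94 [190.6 255.8] [382.3 184.9  50. ]
top spool_green 0.88 [228.4 190.2] [553.5  84.7  50. ]
expect knob top [254.63414715 198.80720814] spool top scene [292.37687673 213.02359335]
wrist crop origin 194 138
```

View pics/m5.png

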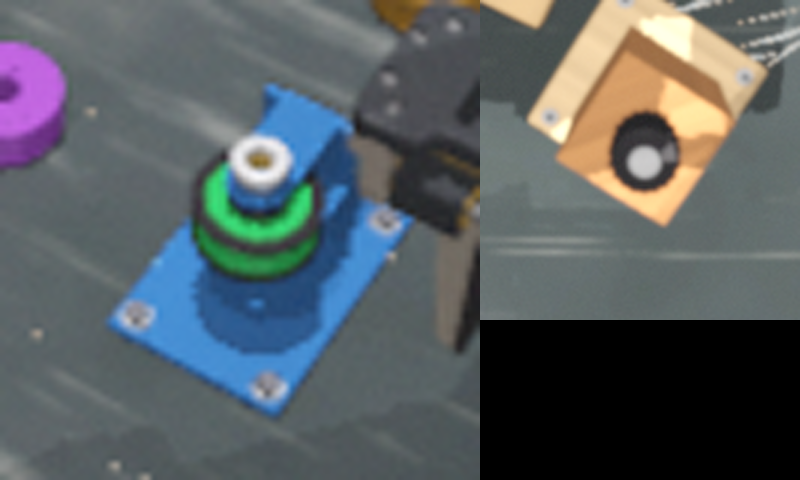

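The scene crop shows the spool standing on the strap, under the arm and centred on the bush axis. The knob is at (485,-258.7), so I'll go down for it.

Call:
play_rows --plan '[[[0,0,0,0.0005,-0.002,0.03,0.0919],[0,0,0,0,0,0.03,0.08],[0,0,0,0,0,0.014,0.06],[0,0,0,0,0,0,0.06],[0,0,0,0,0,0,0.06]]]'

```text
t: 11.03
ee_pos: [485.0, -258.9, 103.9]
tcp_rot: [-0.001, -0.044, 0.999, 0.0]
force: [0.9, -0.8, 0.8]
opening: 67.3
gripper_force: 0.0
```

Call:
play_rows --plan '[[[0,0,0,0,0,0,0.06],[0,0,0,0,0,0,0.06],[0,0,0,0,0,0,0.06]]]'

```text
t: 11.28
ee_pos: [486.0, -259.6, 105.6]
tcp_rot: [0.001, -0.044, 0.999, -0.0]
force: [-0.1, -0.5, -0.3]
opening: 60.0
gripper_force: 0.0
```

```bash
python3 - <<'E'
from h import *
s=state();to([485,-258.7,84],s);a=snapshot('wrist');cv2.imwrite('pics/w6.png',a)
u0=wproj([485,-258.7,106],s);print(u0)
for n,z in(('spindle_knob',93),):
  for d in pinpoint('wrist',n)[:2]:
    u=(d['location'][1]*512,d['location'][0]*384);r=ray('wrist',u,s);print(n,round(d['p'],2),np.round(u,1),plane(r,z).round(1))
    s1=dict(ee_pos=np.array([485.4,-256.7,177.9]),tcp_rot=s['tcp_rot']);print(tri([r,ray('wrist',(255.2,194.4),s1)]))
cv2.imwrite('pics/w6c.png',cv2.resize(a[130:330,150:370],None,fx=3,fy=3))
E
```

```text
t 11.28 pos [ 486.  -259.6  105.6] yaw 95.04 tilt [ 0.002 -0.001 -1.   ] F [-0.1 -0.5 -0.3] open 60.0
 -> tool shift mm [ 1.   1.  21.6]
[258.64187543 232.79003353]
spindle_knob 0.8 [256.  224.7] [ 485.1 -260.4   93. ]
(array([ 485.69130672, -259.54200046,   91.23651913]), [np.float64(0.851582545137842), np.float64(0.8515825451377229)])
```

View pics/w6c.png

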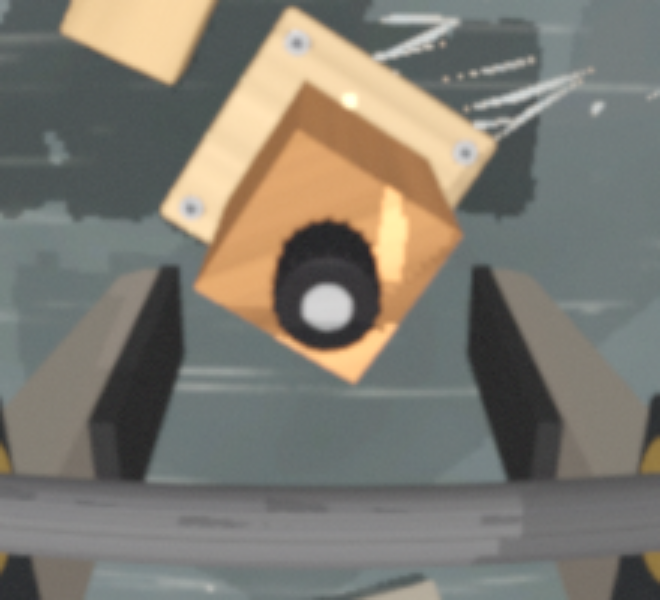

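The knob sits centred between the fingers, at height ≈92 as expected.

Call:
play_rows --plan '[[[0,0,0,0.0005,0,0.012,0.06],[0,0,0,0,0,0.009,0.06],[0,0,0,0,0,0,0.06],[0,0,0,0,0,0,0.06],[0,0,0,0,0,0,0.06]]]'

```text
t: 11.8
ee_pos: [484.4, -259.3, 82.9]
tcp_rot: [-0.0, -0.044, 0.999, 0.0]
force: [-0.6, -0.4, -0.1]
opening: 59.6
gripper_force: 0.0
```

Call:
play_rows --plan '[[[0,0,0,0,0,0,0.01],[0,0,0,0,0,0,0.01],[0,0,0,0,0,0,0.01],[0,0,0,0,0,0,0.01],[0,0,0,0,0,0,0.01]]]'

```text
t: 12.22
ee_pos: [484.7, -259.4, 83.5]
tcp_rot: [0.0, -0.044, 0.999, -0.0]
force: [0.2, -1.1, -0.1]
opening: 28.5
gripper_force: 0.0
```

Call:
play_rows --plan '[[[0,0,0,0,0,0,0.01],[0,0,0,0,0,0,0.01],[0,0,0,0,0,0,0.01]]]'

```text
t: 12.47
ee_pos: [484.7, -259.4, 83.4]
tcp_rot: [0.0, -0.044, 0.999, -0.0]
force: [0.4, 0.4, 0.4]
opening: 22.7
gripper_force: 30.0
```

Call:
play_rows --plan '[[[0,0,0,0,0,-0.01,0.01],[0,0,0,0,0,-0.02,0.01],[0,0,0,0,0,-0.03,0.01],[0,0,0,0,0,-0.03,0.01],[0,0,0,0,0,-0.03,0.01]]]'

```text
t: 12.88
ee_pos: [484.1, -259.2, 205.0]
tcp_rot: [-0.0, -0.044, 0.999, 0.0]
force: [0.2, 0.7, -1.3]
opening: 23.2
gripper_force: 30.0
```

Call:
play_rows --plan '[[[0,0,0,0,0,0,0.01],[0,0,0,-0.012,0.03,0,0.01],[0,0,0,-0.016,0.036,0,0.01],[0,0,0,-0.016,0.036,0,0.01],[0,0,0,-0.014,0.03,0,0.01]]]'

```text
t: 13.3
ee_pos: [530.9, -120.1, 203.5]
tcp_rot: [0.0, -0.044, 0.999, 0.0]
force: [0.1, -0.1, -0.6]
opening: 22.9
gripper_force: 30.0
```

Call:
play_rows --plan '[[[0,0,0,0,0,0,0.01],[0,0,0,0,0,0,0.01],[0,0,0,0,0,0,0.01]]]'

```text
t: 13.55
ee_pos: [530.3, -123.4, 203.1]
tcp_rot: [-0.0, -0.044, 0.999, -0.0]
force: [-0.2, -0.2, -0.4]
opening: 23.1
gripper_force: 30.0
```

```bash
python3 - <<'E'
from h import *
s=state();to([550.5,-71,198],s);a=snapshot('wrist');cv2.imwrite('pics/w7.png',a);b=snapshot('scene');cv2.imwrite('pics/s7.png',b)
for n,z in(('cap_top',103),('upper_bush',83),('bracket',0)):
  for d in pinpoint('wrist',n)[:2]:
    u=(d['location'][1]*512,d['location'][0]*384);r=ray('wrist',u,s);print(n,round(d['p'],2),np.round(u,1),plane(r,z).round(1))
tip=s['ee_pos']-np.array([0,0,73.4]);print('tip exp wrist',wproj(tip,s),'cap exp',wproj([550.5,-71,103],s),'scene tip',proj('scene',tip),'scene knob',proj('scene',tip+[0,0,70]))
im=np.zeros((500,800,3),np.uint8);im[:,:400]=cv2.resize(b[130:255,260:360],(400,500),interpolation=cv2.INTER_CUBIC);im[:,400:]=cv2.resize(a[150:350,180:340],(400,500),interpolation=cv2.INTER_CUBIC);cv2.imwrite('pics/m7.png',im)
E
```

```text
t 13.55 pos [ 530.3 -123.4  203.1] yaw 95.02 tilt [-0.001 -0.001 -1.   ] F [-0.2 -0.2 -0.4] open 23.1
 -> tool shift mm [-24.7  50.5   5.1]
cap_top 0.86 [312.  213.4] [548.7 -68.3 103. ]
upper_bush 0.76 [307.7 210.1] [552.3 -68.9  83. ]
bracket 0.75 [297.8 190.1] [553.8 -68.5   0. ]
tip exp wrist [257.33672916 199.03848893] cap exp [309.06887096 214.92342485] scene tip [306.32518516 215.0988019 ] scene knob [308.76147915 197.09432807]
```

View pics/m7.png

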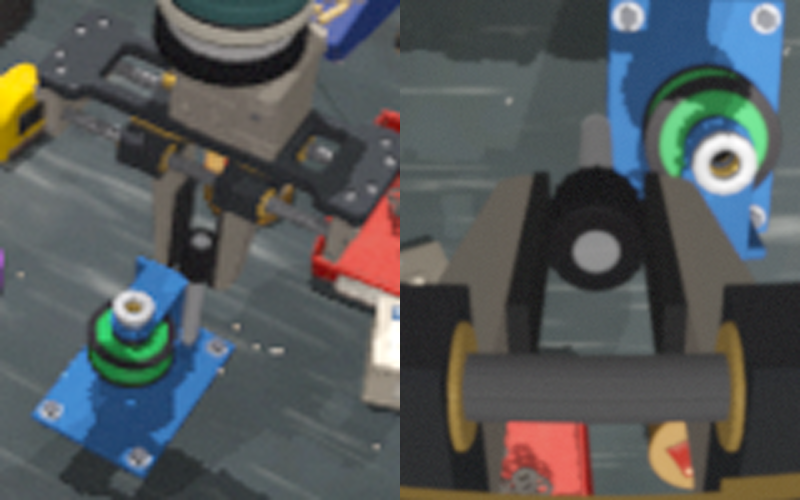

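The spindle hangs straight in the grip. The ring's centre in the wrist view at (309.6,214) matches the estimated axis of about (550.3,-70.8). I'll move above it.

Call:
play_rows --plan '[[[0,0,0,-0.012,0.025,0,0.01],[0,0,0,-0.0125,0.0255,0,0.01],[0,0,0,0,0,0.015,0.01],[0,0,0,0,0,0,0.01],[0,0,0,0,0,0,0.01]]]'

```text
t: 14.22
ee_pos: [549.9, -71.3, 187.7]
tcp_rot: [-0.001, -0.043, 0.999, -0.0]
force: [0.1, -0.4, -0.2]
opening: 22.8
gripper_force: 30.0
```

Call:
play_rows --plan '[[[0,0,0,0,0,0,0.01],[0,0,0,0,0,0,0.01],[0,0,0,0,0,0,0.01]]]'

```text
t: 14.47
ee_pos: [550.9, -71.4, 188.9]
tcp_rot: [0.0, -0.043, 0.999, -0.0]
force: [-0.5, 0.7, -0.9]
opening: 23.0
gripper_force: 30.0
```

```bash
python3 - <<'E'
from h import *
s=state();to([550.3,-70.8,185],s);a=snapshot('wrist');b=snapshot('scene');cv2.imwrite('pics/w8.png',a);cv2.imwrite('pics/s8.png',b)
tip=s['ee_pos']-np.array([0,0,73.4]);C=[550.3,-70.8,103]
print('wrist tip',wproj(tip,s),'cap',wproj(C,s));print('scene tip',proj('scene',tip),'cap',proj('scene',np.array(C)))
im=np.zeros((480,800,3),np.uint8);im[:,:400]=cv2.resize(b[180:228,273:313],(400,480),interpolation=cv2.INTER_CUBIC)
im[:,400:]=cv2.resize(a[165:245,225:292],(400,480),interpolation=cv2.INTER_CUBIC);cv2.imwrite('pics/m8.png',im)
E
```

```text
t 14.47 pos [550.9 -71.4 188.9] yaw 94.93 tilt [ 0.001 -0.    -1.   ] F [-0.5  0.7 -0.9] open 23.0
 -> tool shift mm [0.5 0.7 3.9]
wrist tip [257.32408667 198.90237795] cap [258.08568914 194.19721913]
scene tip [293.4437939  203.30355395] cap [292.86044249 206.31991579]
```

View pics/m8.png

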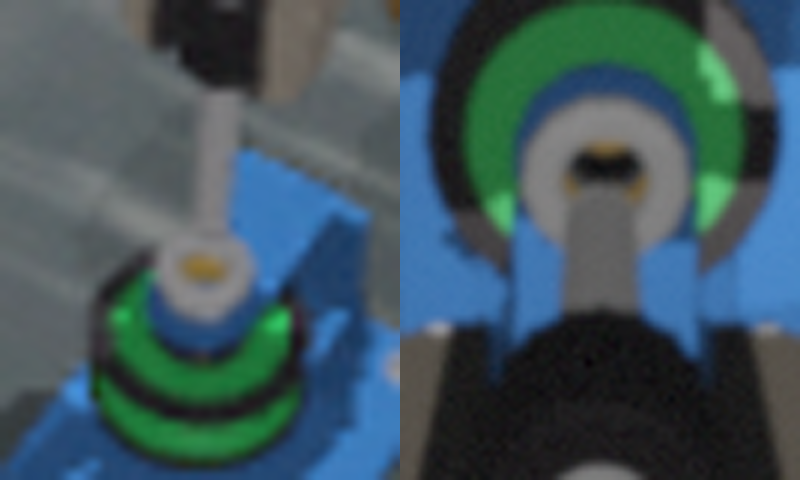

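Wrist crop: the shaft axis (col 601) is about 0.8 mm to one side of the cap's centre (607,178), and in line in the other direction. I'll correct that and thread down.

Call:
play_rows --plan '[[[0,0,0,0,0.0006,0.004,0.01],[0,0,0,0,0,0.005,0.01],[0,0,0,0,0,0.005,0.01],[0,0,0,0,0,0,0.01],[0,0,0,0,0,0,0.01]]]'

```text
t: 14.98
ee_pos: [550.3, -69.6, 173.7]
tcp_rot: [-0.001, -0.044, 0.999, 0.0]
force: [0.2, 0.3, -1.4]
opening: 22.8
gripper_force: 30.0
```

Call:
play_rows --plan '[[[0,0,0,0,0,0.004,0.01],[0,0,0,0,0,0.003,0.01],[0,0,0,0,0,0,0.01],[0,0,0,0,0,0,0.01]]]'

```text
t: 15.32
ee_pos: [550.6, -69.7, 167.1]
tcp_rot: [-0.0, -0.044, 0.999, 0.0]
force: [0.4, 1.2, -0.6]
opening: 22.7
gripper_force: 30.0
```

```bash
python3 - <<'E'
from h import *
to([550.7,-70.8,150])
E
```

```text
t 15.32 pos [550.6 -69.7 167.1] yaw 95.04 tilt [-0.  0. -1.] F [ 0.4  1.2 -0.6] open 22.7
 -> tool shift mm [-0.  -1.1 17.1]
```

Call:
play_rows --plan '[[[0,0,0,0,-0.0008,0.0,0.01],[0,0,0,0,0,0.003,0.01],[0,0,0,0,0,0.003,0.01],[0,0,0,0,0,0,0.01],[0,0,0,0,0,0,0.01]]]'

```text
t: 15.73
ee_pos: [550.6, -70.5, 161.0]
tcp_rot: [-0.0, -0.044, 0.999, 0.0]
force: [-0.1, 0.7, -0.5]
opening: 23.0
gripper_force: 30.0
```

Call:
play_rows --plan '[[[0,0,0,0,0,0.003,0.01],[0,0,0,0,0,0.003,0.01],[0,0,0,0,0,0,0.01],[0,0,0,0,0,0,0.01]]]'

```text
t: 16.07
ee_pos: [550.6, -70.5, 155.0]
tcp_rot: [-0.0, -0.044, 0.999, 0.0]
force: [0.1, 0.5, -1.2]
opening: 22.8
gripper_force: 30.0
```

Tip is through the upper bush with no side force. I'll continue through the spool.

Call:
play_rows --plan '[[[0,0,0,0,0,0.005,0.01],[0,0,0,0,0,0.005,0.01],[0,0,0,0,0,0.005,0.01],[0,0,0,0,0,0,0.01],[0,0,0,0,0,0,0.01]]]'

```text
t: 16.48
ee_pos: [550.6, -70.5, 139.8]
tcp_rot: [-0.0, -0.044, 0.999, 0.0]
force: [0.3, -0.4, -0.8]
opening: 22.9
gripper_force: 30.0
```

Call:
play_rows --plan '[[[0,0,0,0,0,0.005,0.01],[0,0,0,0,0,0.005,0.01],[0,0,0,0,0,0.004,0.01],[0,0,0,0,0,0,0.01],[0,0,0,0,0,0,0.01]]]'

```text
t: 16.9
ee_pos: [550.6, -70.5, 125.9]
tcp_rot: [-0.0, -0.044, 0.999, 0.0]
force: [-0.6, -0.5, -1.0]
opening: 22.7
gripper_force: 30.0
```

Call:
play_rows --plan '[[[0,0,0,0,0,0.003,0.01],[0,0,0,0,0,0.003,0.01],[0,0,0,0,0,0.003,0.01],[0,0,0,0,0,0,0.01],[0,0,0,0,0,0,0.01]]]'

```text
t: 17.32
ee_pos: [550.6, -70.5, 117.0]
tcp_rot: [-0.0, -0.044, 0.999, 0.0]
force: [0.2, -1.5, -0.9]
opening: 22.8
gripper_force: 30.0
```

Call:
play_rows --plan '[[[0,0,0,0,0,0.003,0.01],[0,0,0,0,0,0.003,0.01],[0,0,0,0,0,0.002,0.01],[0,0,0,0,0,0,0.01],[0,0,0,0,0,0,0.01]]]'

```text
t: 17.73
ee_pos: [550.7, -70.5, 109.1]
tcp_rot: [-0.0, -0.044, 0.999, 0.0]
force: [0.1, 0.8, -0.7]
opening: 23.0
gripper_force: 30.0
```

Now onto the spring.

Call:
play_rows --plan '[[[0,0,0,0,0,0.002,0.01],[0,0,0,0,0,0.002,0.01],[0,0,0,0,0,0,0.01],[0,0,0,0,0,0,0.01]]]'

```text
t: 18.07
ee_pos: [551.0, -70.5, 105.6]
tcp_rot: [0.0, -0.044, 0.999, -0.0]
force: [-0.5, -0.5, 1.8]
opening: 22.6
gripper_force: 30.0
```

Call:
play_rows --plan '[[[0,0,0,0,0,0.002,0.01],[0,0,0,0,0,0.0015,0.01],[0,0,0,0,0,0,0.01],[0,0,0,0,0,0,0.01]]]'

```text
t: 18.4
ee_pos: [551.1, -70.5, 102.0]
tcp_rot: [0.0, -0.044, 0.999, -0.0]
force: [-0.5, 0.1, 3.1]
opening: 23.0
gripper_force: 30.0
```

Call:
play_rows --plan '[[[0,0,0,0,0,0.001,0.01],[0,0,0,0,0,0,0.01],[0,0,0,0,0,0,0.01]]]'

```text
t: 18.65
ee_pos: [551.1, -70.5, 101.0]
tcp_rot: [0.0, -0.044, 0.999, -0.0]
force: [-0.6, -0.2, 3.4]
opening: 22.5
gripper_force: 30.0
```

Call:
play_rows --plan '[[[0,0,0,0,0,0.0007,0.01],[0,0,0,0,0,0,0.01],[0,0,0,0,0,0,0.01]]]'

```text
t: 18.9
ee_pos: [551.1, -70.5, 100.4]
tcp_rot: [0.0, -0.044, 0.999, -0.0]
force: [0.9, -0.3, 6.1]
opening: 22.6
gripper_force: 30.0
```

Call:
play_rows --plan '[[[0,0,0,0,0,0.0006,0.01],[0,0,0,0,0,0,0.01],[0,0,0,0,0,0,0.01]]]'

```text
t: 19.15
ee_pos: [551.1, -70.5, 100.3]
tcp_rot: [0.0, -0.044, 0.999, 0.0]
force: [-1.3, 0.1, 9.1]
opening: 23.0
gripper_force: 30.0
```

Call:
play_rows --plan '[[[0,0,0,0,0,0.0005,0.01],[0,0,0,0,0,0,0.01],[0,0,0,0,0,0,0.01],[0,0,0,0,0,0,0.01]]]'

```text
t: 19.48
ee_pos: [551.1, -70.5, 100.3]
tcp_rot: [0.0, -0.044, 0.999, 0.0]
force: [-3.8, -0.8, 11.9]
opening: 22.7
gripper_force: 30.0
```

```bash
python3 - <<'E'
from h import *
to([550.7,-70.5,100.4]);b=snapshot('scene');a=snapshot('wrist')
im=np.zeros((480,800,3),np.uint8);im[:,:400]=cv2.resize(b[185:245,270:320],(400,480),interpolation=cv2.INTER_CUBIC)
im[:,400:]=cv2.resize(a[150:310,190:323],(400,480),interpolation=cv2.INTER_CUBIC);cv2.imwrite('pics/m9.png',im)
to([550.7,-70.5,100.4])
E
```

```text
t 19.48 pos [551.1 -70.5 100.3] yaw 95.03 tilt [ 0.001  0.    -1.   ] F [-3.8 -0.8 11.9] open 22.7
 -> tool shift mm [ 0.4  0.1 -0.1]
t 19.58 pos [551.2 -70.5 100.2] yaw 95.03 tilt [ 0.001  0.    -1.   ] F [-2.9  0.4 11.5] open 22.7
 -> tool shift mm [ 0.4  0.1 -0.2]
```

View pics/m9.png

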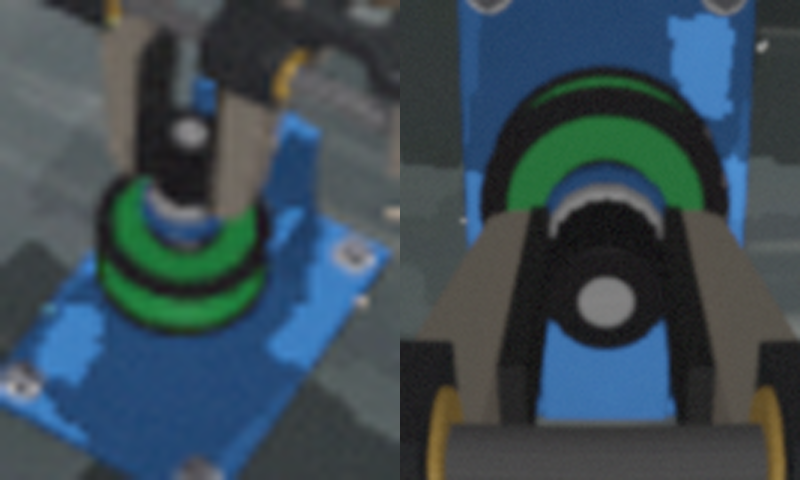

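The pictures show the knob seated on the pressed-down cap at about (606,215), with the spool on the strap. TCP height 100.3 and a force of about 12 N, steady at the hard stop, put the groove at about 35 mm, below the bush exit at 39. The spindle is still gripped, so I'll hand in.

```bash
python3 -c "
from rig import *
print(hand_in())"
```

```text
the job is handed in; nothing more can be done
None
```

The job is handed in at about 19.6 s: the green spool is on the bracket, and the spindle is threaded through and held pressed to the spring's stop; the groove works out to about 4 mm below the lower bush but was not seen directly.

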